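Wedge a neck blank flush against the jig fence

TASK

Set up the violin maker's clamping jig: plug the steel dog all the way into the one square hole that leaves room for the red wedge between dog and maple blank, and let go of it. Then take the wedge, lower it thin end down between that dog and the blank, and press it down firmly (some 20 N) so that it is tight against both and the whole blank is pushed flush against the fence; finish still gripping the wedge and pressing it down, touching neither the blank nor the dog with the fingers. Leave the glue jar, the cork block and the little plane where they are.

Things in the scene. Friction and masses are not known exactly. Their poses are not given: they have to be found in the camera images.
- jig: Fixed plywood bed, top 30 mm above the table. Origin at table level under the middle of its far edge: bed from x=-85 to 0, y=-90 to 90 mm in its own frame (x away from the fence, y along it, z up). Place and yaw vary (within 0.3 rad). Two white socket blocks (70 mm in x, 60 in y, 30 high, centres at x=35, y=+36 and -36 mm) stand against the far edge, tops level with the bed.
- fence: Fixed dark wooden fence on the bed, 180 mm long, 25 mm thick, from 30 to 80 mm above the table; same origin and axes as the jig. The blank must end flush against its face, which lies at x=-60 mm in the jig's frame.
- socket_a_hole0 (a point): Middle of the mouth (30 mm above the table) of one block's square hole: 23 mm wide along the jig's x and y, straight down to the table, 2 mm chamfer. Block a may be on either side. The holes lie 94 and 79 mm from the fence face: with the 60 mm blank flush, a dog in the farther hole leaves a 23 mm gap, in the nearer one only 8 mm, too narrow for the wedge.
- socket_b_hole0 (a point): The same for the other socket block, beside the first: compare the two holes' distance from the fence to see which leaves room for the wedge.
- blank_mid (a point): Centre of the pale maple blank, a loose waxed block 60 mm (x) by 150 mm (y) by 45 mm (z), about 0.25 kg, lying on the bed between fence and holes, its top 75 mm above the table. Starts 3 to 6 mm off the fence, up to 0.03 rad askew; slides easily when pushed. Flush: centre at x=-30 mm in the jig's frame.
- blank: The same blank; origin at the centre of its underside.
- dog_mid (a point): Centre of the steel dog, a plain square bar 22 x 22 mm, 75 mm tall, 0.07 kg, standing on the table; z along it, sides along its x and y (any quarter turn fits). Plugged in, its foot is at table level and it stands 45 mm above the block, level with the blank's top. Beside the blank, fingers have room only on its sides along the jig's y.
- dog_tip (a point): Middle of the dog's foot, 37.5 mm below its centre.
- dog: The same dog; origin at the middle of its foot.
- wedge_mid (a point): Centre (39 mm above the thin end) of the red wedge, 78 mm tall, about 0.07 kg, standing on its thin end. 40 mm long along its y; along its x 12 mm thick at the thin end, growing evenly on both sides to 30 mm at 43 mm height, then a straight 30 x 40 mm grip to the top.
- wedge_toe (a point): Middle of the wedge's thin bottom end. In place, the wedge's x lies along the jig's x (either way round); tight, it is about 23 mm thick where it meets the top edges of blank and dog, with this end 8 to 20 mm above the bed.
- wedge: The same wedge; origin at the middle of its thin end.
- jar_mid (a point): Centre of a closed amber glue jar, 60 mm across, 85 mm tall, on the table. Leave alone.
- cork_mid (a point): Centre of a cork sanding block 70 x 45 x 30 mm on the table. Leave alone.
- plane_mid (a point): Middle of a small wooden plane, 90 x 32 mm, about 55 mm tall, on the table. Leave alone.
There are look-alikes about, which are no part of the job. There is more than one size of the dog; the job needs the smaller. Of the things shaped like the wedge, the red one is meant.

How it is judged:
By the outcome, as a careful person would: the job done as asked, in the order asked, and still so for the second after the job is handed in, while the arm keeps its last pose, push and grip.
It also fails if it takes over 72 s, if anything falls off the work surface, if the arm or the gripper's body presses on something with over 40 N, if the wrist force passes 120 N, or if a joint passes its speed limit or range.

ROBOT

A 6-joint arm with a two-finger parallel gripper is mounted at the origin on the work surface. World frame = base frame: x ahead of the robot, y to its left, z up, the work surface at z = 0. Lengths are in m, angles in degrees, forces in N, time in s.
With the tool pointing down it reaches from about 0.3 to 0.875 m from the base axis. Payload 6.4 kg.
Tool frame: the origin (TCP) lies at the very end of the fingers, on their centre line; the grasp point (between the pads) lies 19 mm behind it; y points along the fingers, x is the direction in which the jaws open and shut, and the axes are right-handed (so a half turn about y gives the same grasp; the last joint's range is limited). The gripper opens to 88 mm and grips with 3 to 60 N. Pads are 18 mm wide; open, the fingers measure 123 mm over their backs; the gripper's body (75 mm by 187 mm) begins 45 mm behind the grasp point.
Start: joints at [58.997, 10.359, 92.074, -0, 77.567, -11.82], TCP at [0.189, 0.543, 0.239] pointing down, gripper open.
Joint ranges: [-171.53, 171.53], [-51.25, 118.39], [17.06, 147.69], [-65.23, 245.23], [0, 150.52], [-178.68, 178.68]. Speed limits (degrees/s): [147.25, 147.25, 172.46, 180, 180, 180].

INTERFACE

Orientations are given as [roll, pitch, yaw] about the fixed x, y, z axes, in that order (R = Rz(yaw) Ry(pitch) Rx(roll)).
In Python, from plant import r, camera, calibration gives the robot as it stands.
- The arm moves only by the shell command python3 -m crank 'ROWS' [OPENING] [FORCE]. ROWS is JSON, a list of rows, each a list of 2 entries, a list of its own where there are three numbers: the shift along the tool's x, y, z normalised to -1 to 1, where 1 is 500 mm, then the turn, a rotation vector about the tool's x, y, z normalised to -1 to 1, where 1 is pi/2 rad. A call has 1 to 5 rows; each row is the pose to reach, as a shift and turn from the pose commanded when the call began, along the tool's axes at that moment; what a row does not reach only later rows make up. A row lasts 1/10 s, in which the tool goes at most 50 mm and 8.59 degrees, less where a joint would pass 70% of its speed; a pose out of reach is approached as far as the arm can. A call with a number of a shift or a turn outside -1 to 1 is refused whole. A call with a gripper value outside its range is refused whole. OPENING is the closure, from 0 (fully open) to 1 (shut), set as the call begins (- or left out, the last holds). The fingers move at their own pace and stop on an object; FORCE is the grip in N (left out, the last holds). Time passes only in rows, so rows that repeat a pose let the fingers close. It gives the time, the measured TCP pose, the force and the opening at its end, in the units of the state.
- r.state(): the state, without advancing time (a new reading comes with each control period).
- camera(name): name is "scene" or "top" or "wrist"; returns the picture (384x512x3 uint8, red, green, blue); there is no depth.
- calibration(name): a dict with "vertical_fov" (degrees; the focal length in pixels is half the picture's height over the tangent of half this angle, whatever the lens; pixels are square), "cx", "cy" (the principal point, pixels), "k1" (the pictures are not rectified: a ray, as slopes to the right and down, at radius r is drawn at 1 + k1 r^2 times it, then the intrinsics apply), "T" (4x4, takes a point from camera to world coordinates); the wrist camera has in their place "T_tool_cam" (4x4, takes a point from camera to tool coordinates, whose origin is the TCP and whose axes are the tool frame's). Camera axes: x right, y up, looking along -z (the intrinsics and any distortion apply to the point x, -y, -z); pixel columns grow to the right and rows downward; lengths in m; the calibration is good to about 2 mm. A picture is of the moment at which its call begins: read the wrist's pose just before it. calibration takes no time and is no camera call.
- r.close_job(): hands the job in, once; it reports no verdict.
The state is a dict: "time_s": time; "qpos": joint angles; "qd": joint speeds; "joint_torque": joint torques, N m; "ee_pos": TCP position; "tcp_rot": TCP orientation; "force": force on the tool from outside, world axes, zero at the start; "wrist_torque": the same for the moment, N m; "finger_gap": finger opening in m.
Only numpy, scipy, OpenCV 4.12 (cv2) and the standard library are available. Lean on these libraries where they do the work, as an engineer would, in place of code of your own. Each camera call takes 0.05 s, during which the arm holds its last target. There are 200 camera calls.

## Working session

There is one attempt and no reset: what is moved stays moved. The work goes in short steps, Python scripts to look and compute and a shell command to move; the robot and the scene stay as the last step left them, time stands still between calls to the robot, and variables do not carry over. Pictures are saved under pics/ and viewed, about 8 in all and at most 12, crops included, and the job is handed in when it is done.

```bash
ls; mkdir -p pics
python3 - <<'E'
from plant import r,camera,calibration
import cv2
print(r.state())
for n in ("scene","top","wrist"):
    c=calibration(n); print(n,c)
    im=camera(n); cv2.imwrite(f"pics/{n}0.png",im[:,:,::-1])
E
```

```text
pics
{'time_s': 0.0, 'qpos': array([ 5.89986380e+01,  1.04021198e+01,  9.21315329e+01, -2.31848671e-05,
        7.75685840e+01, -1.18195511e+01]), 'qd': array([ 0.04328731, -0.05280312, -0.03981161, -0.09836373,  0.0486093 ,
        0.06228788]), 'joint_torque': array([ 1.40339154e-06, -4.33871591e+01, -3.41859090e+01,  7.01643736e-02,
        3.82780388e-02, -5.91117487e-05]), 'ee_pos': array([0.18861774, 0.5426074 , 0.23780897]), 'tcp_rot': array([-89.97908098,   0.10007365,  70.81821233]), 'force': array([0.21632329, 0.09525478, 0.54135202]), 'wrist_torque': array([ 0.00202207,  0.00696354, -0.01166215]), 'finger_gap': 0.08802879452792457}
scene {'vertical_fov': 46.45855687005702, 'cx': 249.40328569262834, 'cy': 192.06528699947592, 'k1': -0.02232874559100114, 'T': array([[-0.78257705, -0.52559649,  0.33364876,  0.88253529],
       [ 0.62248708, -0.65278386,  0.43172106,  0.41944465],
       [-0.00911055,  0.54554703,  0.83803069,  0.90874509],
       [ 0.        ,  0.        ,  0.        ,  1.        ]])}
top {'vertical_fov': 57.517513957117856, 'cx': 251.69760228592241, 'cy': 189.7154115597634, 'k1': -0.004796368902764218, 'T': array([[-0.01318402,  0.98083707, -0.19438318,  0.38978017],
       [-0.99990227, -0.01383681, -0.00200078,  0.0082926 ],
       [-0.00465208,  0.1943378 ,  0.98092363,  0.84359619],
       [ 0.        ,  0.        ,  0.        ,  1.        ]])}
wrist {'vertical_fov': 63.710685235158806, 'cx': 259.09132540272793, 'cy': 191.5448341751477, 'k1': 0.016202568514423695, 'T_tool_cam': array([[ 9.99999375e-01, -1.00134261e-03, -4.96404250e-04,
        -6.46953977e-04],
       [-1.71457397e-04,  3.01450417e-01, -9.53481839e-01,
        -1.46113563e-01],
       [ 1.10440326e-03,  9.53481328e-01,  3.01450057e-01,
         7.82557936e-02],
       [ 0.00000000e+00,  0.00000000e+00,  0.00000000e+00,
         1.00000000e+00]])}
```

Run:
```python
import cv2
for n in ("scene","top"):
    cv2.imwrite(f"pics/{n}0b.png",cv2.resize(cv2.imread(f"pics/{n}0.png"),(800,600),interpolation=cv2.INTER_CUBIC))
```

```text
(no output)
```

View pics/top0b.png

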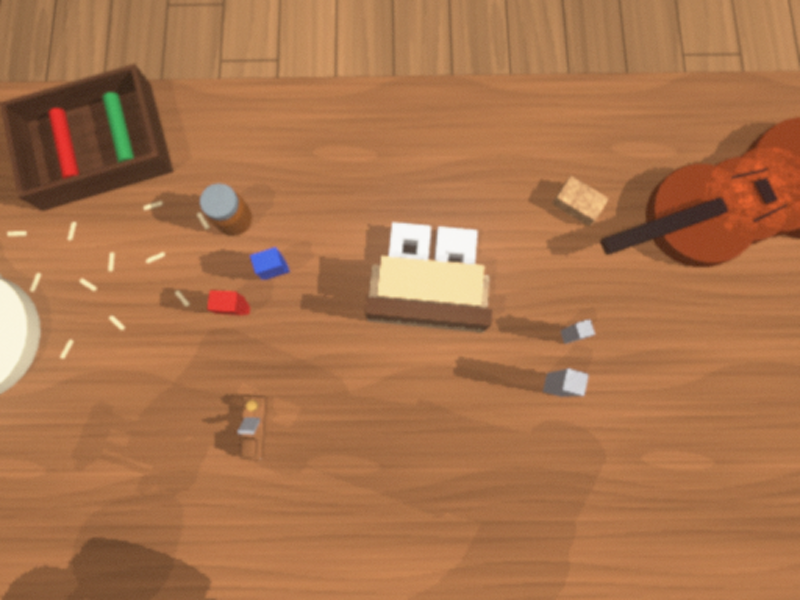

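View pics/scene0b.png

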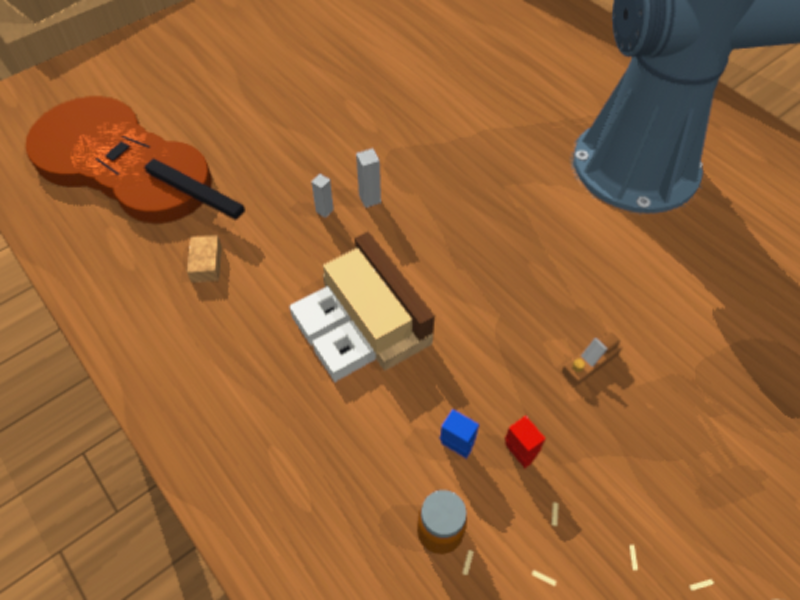

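The top view shows the small dog's top at (586,329) in the 800-px picture and the red wedge's top at (225,301). The left hole at (410,246) is the farther from the fence, and the right one at (456,257) is the nearer. Next I turn these pixels into positions.

```bash
cat > h.py <<'E'
import numpy as np, cv2
from scipy.spatial.transform import Rotation as R
from plant import r,camera,calibration
def pose():
    s=r.state(); return np.array(s["ee_pos"]),R.from_euler("xyz",s["tcp_rot"],degrees=True)
def camT(n,ps=None):
    c=calibration(n)
    if n!="wrist": return c,np.array(c["T"])
    p,q=ps; T=np.eye(4); T[:3,:3]=q.as_matrix(); T[:3,3]=p
    return c,T@np.array(c["T_tool_cam"])
def px2w(n,uv,z,ps=None):
    "pixels (512x384) -> world points on plane z"
    c,T=camT(n,ps); f=192/np.tan(np.radians(c["vertical_fov"]/2))
    d=(np.atleast_2d(uv).astype(float)-[c["cx"],c["cy"]])/f; u=d.copy()
    for _ in range(20): u=d/(1+c["k1"]*(u**2).sum(1,keepdims=True))
    ray=np.c_[u[:,0],-u[:,1],-np.ones(len(u))]@T[:3,:3].T
    return T[:3,3]+ray*((np.asarray(z)-T[2,3])/ray[:,2])[:,None]
def w2px(n,P,ps=None):
    c,T=camT(n,ps); f=192/np.tan(np.radians(c["vertical_fov"]/2))
    q=(np.atleast_2d(P)-T[:3,3])@T[:3,:3]; u=np.c_[q[:,0],-q[:,1]]/-q[:,2:]
    return u*(1+c["k1"]*(u**2).sum(1,keepdims=True))*f+[c["cx"],c["cy"]]
def go(target,yaw=None,pitch_dirs=None):
    "rows for a goal: world TCP target, world yaw (deg) of tool x, tool down"
    p,q=pose(); M=q.as_matrix()
    x=np.array([np.cos(np.radians(yaw)),np.sin(np.radians(yaw)),0]) if yaw is not None else M[:,0]*[1,1,0]
    x/=np.linalg.norm(x); y=np.array([0,0,-1.]); G=np.c_[x,y,np.cross(x,y)]
    sh=M.T@(np.array(target)-p)/0.5; t=R.from_matrix(M.T@G).as_rotvec()/(np.pi/2)
    print("shift",sh.round(4),"turn",t.round(4))
E
python3 - <<'E'
from h import *
k=1.5625
P={"holeL":(410,246,.03),"holeR":(456,257,.03),"dogtop":(586,329,.075),"bigdog":(574,382,.075),"wedgetop":(225,301,.078),
"blkLtl":(392,223,.03),"blkLtr":(431,226,.03),"blkRtl":(437,227,.03),"blkRtr":(477,230,.03),"fenceL":(366,318,.08),"fenceR":(491,326,.08)}
for n,(u,v,z) in P.items(): print(n,px2w("top",[(u/k,v/k)],[z])[0].round(3))
S={"holeL":(344,344,.03),"holeR":(328,304,.03),"dogtop":(321,181,.075),"wedgetop":(525,440,.078)}
for n,(u,v,z) in S.items(): print("s",n,px2w("scene",[(u/k,v/k)],[z])[0].round(3))
p,q=pose(); print(q.as_matrix().round(2))
im=cv2.imread("pics/top0.png")
a=cv2.resize(im[195:260,335:400],None,fx=6,fy=6,interpolation=cv2.INTER_CUBIC)
b=cv2.resize(im[160:225,110:175],None,fx=6,fy=6,interpolation=cv2.INTER_CUBIC)
cv2.imwrite("pics/crop1.png",np.hstack([a,b]))
E
```

```text
holeL [ 0.63  -0.017  0.03 ]
holeR [ 0.611 -0.087  0.03 ]
dogtop [ 0.491 -0.262  0.075]
bigdog [ 0.417 -0.24   0.075]
wedgetop [0.538 0.25  0.078]
blkLtl [0.668 0.01  0.03 ]
blkLtr [ 0.662 -0.05   0.03 ]
blkRtl [ 0.66 -0.06  0.03]
blkRtr [ 0.654 -0.122  0.03 ]
fenceL [0.511 0.049 0.08 ]
fenceR [ 0.497 -0.127  0.08 ]
s holeL [ 0.631 -0.015  0.03 ]
s holeR [ 0.609 -0.086  0.03 ]
s dogtop [ 0.495 -0.258  0.075]
s wedgetop [0.55  0.262 0.078]
[[ 0.33 -0.   -0.94]
 [ 0.94 -0.    0.33]
 [-0.   -1.    0.  ]]
```

View pics/crop1.png

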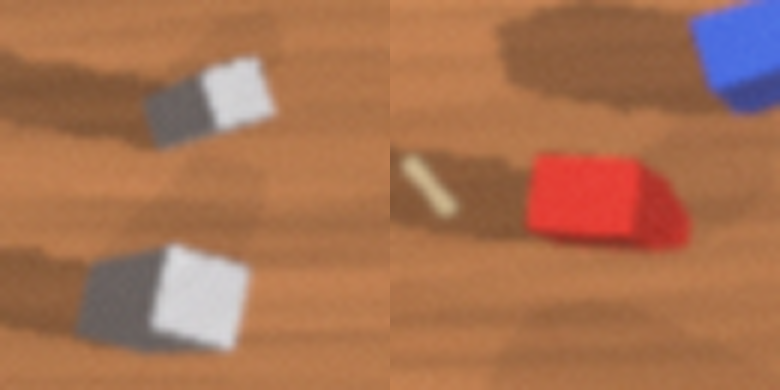

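The crop gives the dog a yaw of about 14.5° (mod 90) and the wedge an x axis of about -3.5°. The jig yaw is about -5°. The farther hole, at about (0.630,-0.016), is the one to use. I'll move above the small dog.

```bash
python3 -m crank '[[[-0.077,0.006,-0.064],[0,0,0]],[[-0.154,0.011,-0.128],[0,0,0]],[[-0.231,0.017,-0.192],[0,0,0]],[[-0.308,0.022,-0.256],[0,0,0]],[[-0.385,0.028,-0.32],[0,0,0]]]' 0 10
python3 -m crank '[[[-0.077,0.006,-0.064],[0,0,0]],[[-0.154,0.011,-0.128],[0,0,0]],[[-0.231,0.017,-0.192],[0,0,0]],[[-0.308,0.022,-0.256],[0,0,0]],[[-0.385,0.028,-0.32],[0,0,0]]]'
python3 -m crank '[[[-0.077,0.006,-0.064],[0,0,0]],[[-0.154,0.011,-0.128],[0,0,0]],[[-0.231,0.017,-0.192],[0,0,0]],[[-0.308,0.022,-0.256],[0,0,0]],[[-0.385,0.028,-0.32],[0,0,0]]]'
python3 -m crank '[[[0,0,0],[0,0.47,0]],[[0,0,0],[0,0.47,0]],[[0,0,0],[0,0.47,0]],[[0,0,0],[0,0.47,0]],[[0,0,0],[0,0.47,0]]]'
python3 -m crank '[[[0,0,0],[0,0.47,0]],[[0,0,0],[0,0.47,0]],[[0,0,0],[0,0.47,0]],[[0,0,0],[0,0.47,0]],[[0,0,0],[0,0.47,0]]]'
python3 -m crank '[[[0,0,0],[0,0.47,0]],[[0,0,0],[0,0.47,0]],[[0,0,0],[0,0.47,0]],[[0,0,0],[0,0.47,0]],[[0,0,0],[0,0.47,0]]]'
python3 -c "
from h import *
print(r.state()); go((.493,-.260,.19),-75.5)"
```

```text
time_s: 0.65
ee_pos: [0.2765, 0.3076, 0.2245]
tcp_rot: [-90.0, -0.0, 70.9]
force: [0.3, -0.4, 0.6]
finger_gap: 0.0877
time_s: 1.15
ee_pos: [0.3644, 0.0737, 0.211]
tcp_rot: [-90.1, -0.0, 70.8]
force: [1.0, 0.3, -0.6]
finger_gap: 0.088
time_s: 1.65
ee_pos: [0.452, -0.1603, 0.1966]
tcp_rot: [-90.0, -0.0, 70.8]
force: [0.8, -0.1, 0.3]
finger_gap: 0.0883
time_s: 2.15
ee_pos: [0.4515, -0.1581, 0.1965]
tcp_rot: [-90.0, 0.0, 28.2]
force: [-0.7, 0.3, 0.4]
finger_gap: 0.0882
time_s: 2.65
ee_pos: [0.4516, -0.158, 0.1966]
tcp_rot: [-90.0, 0.0, -14.1]
force: [-0.7, 0.0, 0.4]
finger_gap: 0.0885
time_s: 3.15
ee_pos: [0.4516, -0.1579, 0.1966]
tcp_rot: [-90.0, 0.0, -56.4]
force: [-0.7, -0.1, 0.5]
finger_gap: 0.0883
{'time_s': 3.15, 'qpos': array([-3.35320273e+01,  3.41602494e-01,  1.08054457e+02, -1.67065841e-06,
        7.16314415e+01,  2.28931909e+01]), 'qd': array([ 2.03094003e-02, -1.10602887e-01, -1.72837105e-02,  1.39522255e-01,
        8.24805877e-03,  7.80385923e+01]), 'joint_torque': array([-9.07618843e-03, -3.29568386e+01, -3.26456130e+01,  7.00444286e-02,
       -1.34061355e-02, -1.72847997e+00]), 'ee_pos': array([ 0.45159324, -0.15794756,  0.19661964]), 'tcp_rot': array([-9.00106998e+01,  2.53343195e-02, -5.64252201e+01]), 'force': array([-0.68446118, -0.11822034,  0.47643187]), 'wrist_torque': array([-0.00784635,  0.08118408,  0.01044494]), 'finger_gap': 0.08827836608280577}
shift [ 0.2159  0.0132 -0.0439] turn [ 2.000e-04  2.119e-01 -3.000e-04]
```

```bash
python3 -m crank '[[[0.072,0.0045,-0.015],[0,0.07,0]],[[0.144,0.009,-0.03],[0,0.14,0]],[[0.216,0.0132,-0.044],[0,0.214,0]],[[0.216,0.0132,-0.044],[0,0.214,0]],[[0.216,0.0132,-0.044],[0,0.214,0]]]'
python3 - <<'E'
from h import *
print(pose()[0],pose()[1].as_euler("xyz",degrees=True))
im=camera("wrist"); cv2.imwrite("pics/w1.png",im[:,:,::-1])
cv2.imwrite("pics/w1b.png",cv2.resize(im[:,:,::-1],(800,600),interpolation=cv2.INTER_CUBIC))
E
```

```text
time_s: 3.65
ee_pos: [0.4933, -0.2601, 0.1895]
tcp_rot: [-90.1, 0.1, -75.3]
force: [0.3, 0.3, 1.0]
finger_gap: 0.0881
[ 0.49331056 -0.26006243  0.1894519 ] [-90.05468399   0.09452418 -75.34239864]
```

View pics/w1b.png

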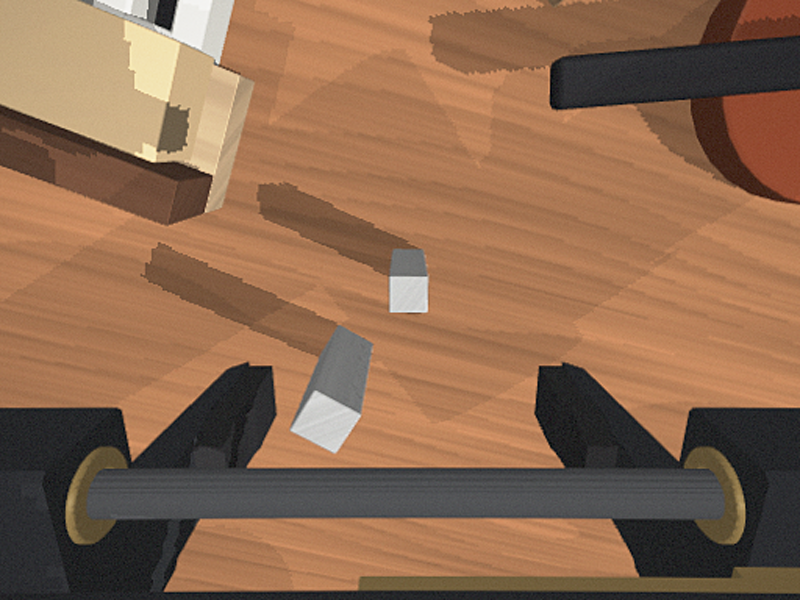

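The wrist view shows the small dog's top face at (390–428, 276–312) in the 800-px picture. It is square to the tool. The bigger dog lies nearer the robot, at (327,420).

Run:
```python
from h import *
k=1.5625; ps=pose()
im=cv2.imread("pics/w1.png"); g=im.min(2)
m=(g>190).astype(np.uint8); m[:170]=0;m[205:]=0;m[:,:245]=0;m[:,280:]=0
c,_=cv2.findContours(m,0,2); c=max(c,key=cv2.contourArea); print(cv2.contourArea(c),cv2.minAreaRect(c))
uv=cv2.minAreaRect(c)[0]
P=px2w("wrist",[uv,(409/k,294/k)],[.075,.075],ps);print(P.round(4))
print(px2w("wrist",np.array([(390,276),(428,276),(428,312),(390,312)])/k,[.075]*4,ps).round(4))
go((*P[0][:2],.045),-75.5)
# jig quick: refine from top image projected model later
```

```text
495.5 ((261.5, 188.0), (22.0, 23.0), 90.0)
[[ 0.4924 -0.2621  0.075 ]
 [ 0.4923 -0.2624  0.075 ]]
[[ 0.4998 -0.2494  0.075 ]
 [ 0.5052 -0.2699  0.075 ]
 [ 0.4847 -0.2756  0.075 ]
 [ 0.4792 -0.2547  0.075 ]]
shift [ 0.0054  0.2892 -0.0027] turn [ 0.0006  0.0023 -0.001 ]
```

```bash
python3 -m crank '[[[0.0054,0.09,-0.0027],[0,0.002,0]],[[0.0054,0.18,-0.0027],[0,0.002,0]],[[0.0054,0.26,-0.0027],[0,0.002,0]],[[0.0054,0.288,-0.0027],[0,0.002,0]],[[0.0054,0.288,-0.0027],[0,0.002,0]]]'
python3 -m crank '[[[0,0,0],[0,0,0]],[[0,0,0],[0,0,0]],[[0,0,0],[0,0,0]],[[0,0,0],[0,0,0]],[[0,0,0],[0,0,0]]]' 1 30
python3 -m crank '[[[0,0,0],[0,0,0]],[[0,0,0],[0,0,0]],[[0,0,0],[0,0,0]]]'
python3 -m crank '[[[0,-0.08,0],[0,0,0]],[[0,-0.16,0],[0,0,0]],[[0,-0.22,0],[0,0,0]],[[0,-0.22,0],[0,0,0]]]'
python3 - <<'E'
from h import *
go((.600,-.10,.155),-95)
im=cv2.imread("pics/top0.png")
a=cv2.resize(im[130:220,225:325],None,fx=8,fy=6.6667,interpolation=cv2.INTER_CUBIC); a=cv2.resize(im[135:220,230:320],(720,680*720//720)) if 0 else cv2.resize(im[135:215,228:322],None,fx=7,fy=7,interpolation=cv2.INTER_CUBIC)
cv2.imwrite("pics/crop2.png",a); print(a.shape)
E
```

```text
time_s: 4.2
ee_pos: [0.4918, -0.261, 0.0446]
tcp_rot: [-90.1, 0.2, -75.4]
force: [0.0, -0.1, -0.1]
finger_gap: 0.0881
time_s: 4.7
ee_pos: [0.4935, -0.2632, 0.047]
tcp_rot: [-90.0, -0.1, -75.5]
force: [-0.8, -0.2, -0.2]
finger_gap: 0.0501
time_s: 5.0
ee_pos: [0.4931, -0.2629, 0.0462]
tcp_rot: [-90.0, 0.0, -75.5]
force: [-0.3, -0.1, 0.4]
finger_gap: 0.0264
time_s: 5.4
ee_pos: [0.4956, -0.2649, 0.1611]
tcp_rot: [-89.7, -0.4, -75.5]
force: [0.9, -0.4, -0.8]
finger_gap: 0.0219
shift [-0.2672  0.0118  0.2845] turn [-0.004   0.2165  0.0039]
(560, 658, 3)
```

View pics/crop2.png

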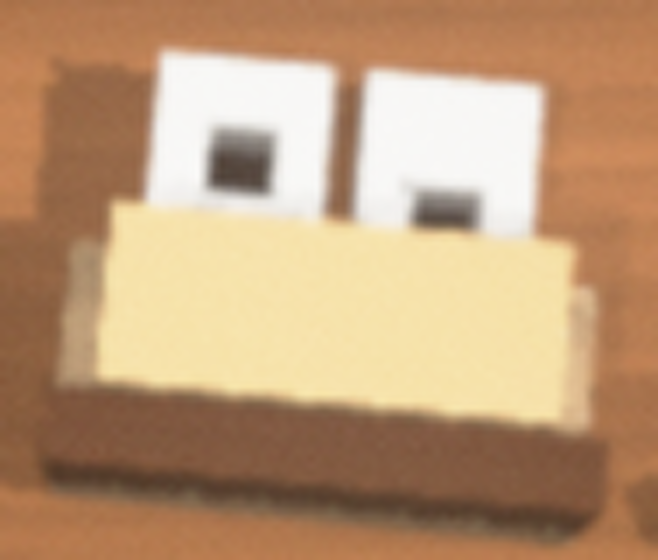

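The crop shows the block far corners at (160,50), (336,66), (368,70) and (543,86). The left hole is at about (240,162), and the dog appears gripped with a 21.9 mm gap. I'll go over the blank so the wrist camera looks into the far hole.

Run:
```python
from h import *
from scipy.optimize import least_squares
uv=np.array([(160,50),(336,66),(368,70),(543,86),(62,387),(607,432)])/7+[228,135]
J=np.array([(70,66,30),(70,6,30),(70,-6,30),(70,-66,30),(-60,90,80),(-60,-90,80)])/1e3
def f(p):
    c,s=np.cos(p[2]),np.sin(p[2]); W=J.copy(); W[:,0]=p[0]+c*J[:,0]-s*J[:,1]; W[:,1]=p[1]+s*J[:,0]+c*J[:,1]
    return (w2px("top",W)-uv).ravel()
o=least_squares(f,[.6,-.05,-.1]); p=o.x; print(p.round(4),np.degrees(p[2]).round(2),o.fun.round(1))
c,s=np.cos(p[2]),np.sin(p[2])
for h in ((34,36),(19,-36)): print(p[0]+(c*h[0]-s*h[1])/1e3,p[1]+(s*h[0]+c*h[1])/1e3)
go((.585,-.016,.17),-90+np.degrees(p[2]))
```

```text
[ 0.5918 -0.0491 -0.1002] -5.74 [ 0.4  0.4 -0.2  0.2  0.2 -0.  -0.2 -0.3 -1.6 -0.4  1.4  0.1]
0.6292781091174937 -0.016713024221853147
0.6071484187660445 -0.08685058053050267
shift [-0.4372 -0.0193  0.2977] turn [-0.004   0.2247  0.0039]
```

```bash
python3 -m crank '[[[-0.08,-0.0193,0.055],[0,0.045,0]],[[-0.16,-0.0193,0.11],[0,0.09,0]],[[-0.24,-0.0193,0.165],[0,0.135,0]],[[-0.32,-0.0193,0.22],[0,0.18,0]],[[-0.4,-0.0193,0.275],[0,0.225,0]]]'
python3 -m crank '[[[-0.034,0,0.025],[0,0,0]],[[-0.034,0,0.025],[0,0,0]],[[-0.034,0,0.025],[0,0,0]]]'
python3 - <<'E'
from h import *
print(pose()[0],pose()[1].as_euler("xyz",degrees=True))
im=camera("wrist"); cv2.imwrite("pics/w2.png",im[:,:,::-1])
cv2.imwrite("pics/w2b.png",cv2.resize(im[:,:,::-1],(800,600),interpolation=cv2.INTER_CUBIC))
E
```

```text
time_s: 5.9
ee_pos: [0.5758, -0.0329, 0.1643]
tcp_rot: [-90.1, 0.0, -96.0]
force: [1.3, -0.1, 0.2]
finger_gap: 0.0217
time_s: 6.2
ee_pos: [0.5896, -0.0191, 0.1644]
tcp_rot: [-90.1, -0.0, -95.7]
force: [-0.2, 0.9, -0.6]
finger_gap: 0.0218
[ 0.5895516  -0.01913829  0.16437267] [-9.01445652e+01 -9.78985053e-03 -9.57020293e+01]
```

View pics/w2b.png

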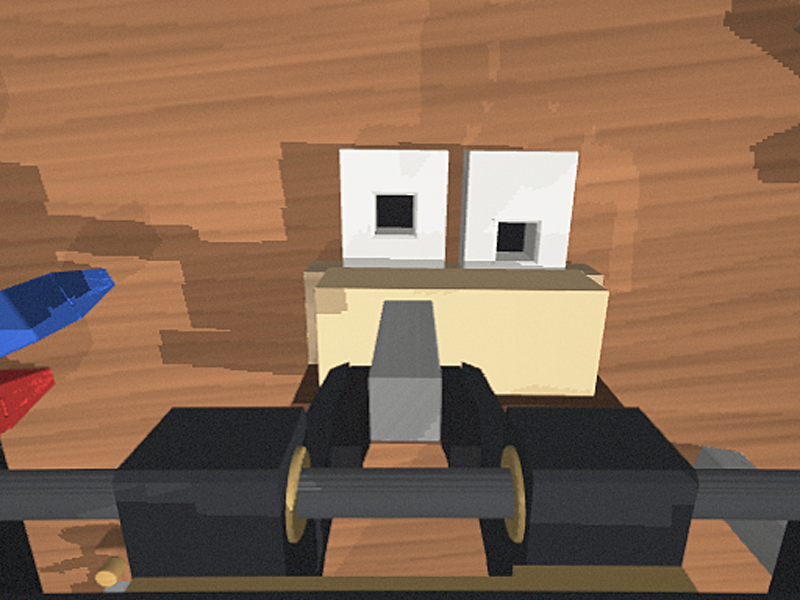

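The wrist view shows the left (far) hole's outer chamfer at about (374–417, 193–236). The held dog's top face is at (369–441, 377–442), and its far bottom edge runs from (384,301) to (433,301). The dog is upright in the jaws. Next I measure hole, dog and block edges in this picture.

Run:
```python
from h import *
from scipy.optimize import least_squares
k=1.5625; ps=pose()
W=lambda uv,z: px2w("wrist",np.atleast_2d(uv)/k,[z]*len(np.atleast_2d(uv)),ps)
H=W([(374,193),(417,193),(417,236),(374,236)],.03); print("hole",H.round(4),H.mean(0).round(4))
B=W([(341,150),(449,150),(467,151),(578,152)],.03); d=B[0]-B[3]; print("blk",B.round(4),"yaw",np.degrees(np.arctan2(d[1],d[0]))-90)
# jig fit from wrist: block far corners
J=np.array([(70,66),(70,6),(70,-6),(70,-66)])/1e3
f=lambda p:np.r_[((np.c_[p[0]+np.cos(p[2])*J[:,0]-np.sin(p[2])*J[:,1],p[1]+np.sin(p[2])*J[:,0]+np.cos(p[2])*J[:,1]])-B[:,:2]).ravel()]
p=least_squares(f,[.59,-.05,-.1]).x; c,s=np.cos(p[2]),np.sin(p[2]); print("jig",p.round(4),np.degrees(p[2]),"hole",p[0]+c*.034-s*.036,p[1]+s*.034+c*.036)
# dog: in tool frame, upright along tool y; unknown centre x,z and top height y; corners
uv=np.array([(369,377),(441,377),(442,442),(370,442),(384,301),(433,301)])/k
def g(q):
    x,z,y,a=q; c,s=np.cos(a),np.sin(a); h=.011
    C=[(-h,y,h),(h,y,h),(h,y,-h),(-h,y,-h),(-h,y+.075,h),(h,y+.075,h)]
    T=np.array([(x+c*X+s*Z,Y,z-s*X+c*Z) for X,Y,Z in C])
    return (w2px("wrist",ps[1].apply(T)+ps[0],ps)-uv).ravel()
o=least_squares(g,[0,0,-.03,0]); print("dog tool x,z,ytop,ang",o.x.round(4),o.fun.round(1))
foot=ps[1].apply([o.x[0],o.x[2]+.075,o.x[1]])+ps[0]; print("foot",foot.round(4))
```

```text
hole [[ 0.6433 -0.0082  0.03  ]
 [ 0.6408 -0.0326  0.03  ]
 [ 0.6163 -0.0303  0.03  ]
 [ 0.6188 -0.0053  0.03  ]] [ 0.6298 -0.0191  0.03  ]
blk [[ 0.6682  0.0072  0.03  ]
 [ 0.6623 -0.0524  0.03  ]
 [ 0.6608 -0.0623  0.03  ]
 [ 0.654  -0.1234  0.03  ]] yaw -6.233410129755967
jig [ 0.5917 -0.0501 -0.1091] -6.251023793661022 hole 0.6294612348296861 -0.018003617973317614
dog tool x,z,ytop,ang [ 0.0011  0.0015 -0.016   0.003 ] [ 0.4  0.3  1.6  0.5 -0.3 -0.2  0.5 -0.4 -1.7 -0.2 -1.5 -0.1]
foot [ 0.5907 -0.0211  0.1056]
```

```bash
cat >> h.py <<'E'
from scipy.optimize import least_squares
def sub(im,uv,w=3):
    g=cv2.cvtColor(im,cv2.COLOR_BGR2GRAY); a=np.array(uv,np.float32).reshape(-1,1,2).copy()
    return cv2.cornerSubPix(g,a,(w,w),(-1,-1),(3,50,.01)).reshape(-1,2)
def fitdog(uv,ps):
    "corners: top far-left, far-right, near-right, near-left, foot far-left, far-right"
    def g(q):
        h=.011; C=np.array([(-h,0,h),(h,0,h),(h,0,-h),(-h,0,-h),(-h,.075,h),(h,.075,h)])
        T=R.from_rotvec(q[3:]).apply(C)+q[:3]
        return (w2px("wrist",ps[1].apply(T)+ps[0],ps)-uv).ravel()
    o=least_squares(g,[0,-.016,0,0,0,0]); f=R.from_rotvec(o.x[3:]).apply([0,.075,0])+o.x[:3]
    return o,f
E
python3 - <<'E'
from h import *
k=1.5625; ps=pose(); im=cv2.imread("pics/w2.png")
u0=np.array([(369,377),(441,377),(442,442),(370,442),(384,301),(433,301)])/k
uv=sub(im,u0); print((uv-u0).round(1).tolist())
o,f=fitdog(uv,ps); print("topc",o.x[:3].round(4),"rot deg",np.degrees(o.x[3:]).round(2),o.fun.round(1),"foot tool",f.round(4),"world",(ps[1].apply(f)+ps[0]).round(4))
h0=np.array([(374,193),(417,193),(417,236),(374,236)])/k; h=sub(im,h0); print((h-h0).round(1).tolist()); H=px2w("wrist",h,[.03]*4,ps); print(H.round(4),H.mean(0).round(4))
E
```

```text
[[-0.9, 0.5], [0.1, 1.1], [-1.8, -1.3], [0.2, -0.3], [-0.1, -0.8], [-1.5, -0.8]]
topc [ 0.0006 -0.0136  0.0001] rot deg [ 0.86 -0.52 -0.93] [ 0.3  0.4 -0.4 -0.3  0.3  0.5 -0.1 -0.6 -0.6  0.   0.6  0. ] foot tool [0.0018 0.0613 0.0012] world [ 0.5904 -0.0217  0.1033]
[[1.0, 0.9], [-2.5, 1.0], [-0.8, -0.5], [-0.2, -1.6]]
[[ 0.6424 -0.009   0.03  ]
 [ 0.6402 -0.0303  0.03  ]
 [ 0.6168 -0.0296  0.03  ]
 [ 0.6202 -0.0053  0.03  ]] [ 0.6299 -0.0186  0.03  ]
```

Run:
```python
from h import *
p,q=pose(); go(p+[.0394,.0032,-.062],-96.0)
```

```text
shift [-0.0143  0.1238  0.078 ] turn [0.0015 0.0025 0.0001]
```

```bash
python3 -m crank '[[[-0.0143,0,0.078],[0.0015,0.0025,0]],[[-0.0143,0,0.078],[0.0015,0.0025,0]],[[-0.0143,0.06,0.078],[0.0015,0.0025,0]],[[-0.0143,0.1238,0.078],[0.0015,0.0025,0]],[[-0.0143,0.1238,0.078],[0.0015,0.0025,0]]]'
python3 -m crank '[[[0,0,0],[0,0,0]],[[0,0,0],[0,0,0]]]'
python3 - <<'E'
from h import *
print(pose()[0],pose()[1].as_euler("xyz",degrees=True))
im=camera("wrist"); cv2.imwrite("pics/w3.png",im[:,:,::-1])
cv2.imwrite("pics/w3b.png",cv2.resize(im[80:330,180:340,::-1],None,fx=3,fy=2.4 if 0 else 3,interpolation=cv2.INTER_CUBIC)[:600])
E
```

```text
time_s: 6.75
ee_pos: [0.6256, -0.0169, 0.099]
tcp_rot: [-90.4, 0.0, -96.1]
force: [-0.7, -0.1, -0.2]
finger_gap: 0.0215
time_s: 6.95
ee_pos: [0.6309, -0.017, 0.106]
tcp_rot: [-89.7, -0.0, -96.0]
force: [-0.6, -0.7, -0.7]
finger_gap: 0.0215
[ 0.63091941 -0.01699071  0.1060256 ] [-8.97066686e+01 -2.12062684e-02 -9.60455808e+01]
```

View pics/w3b.png

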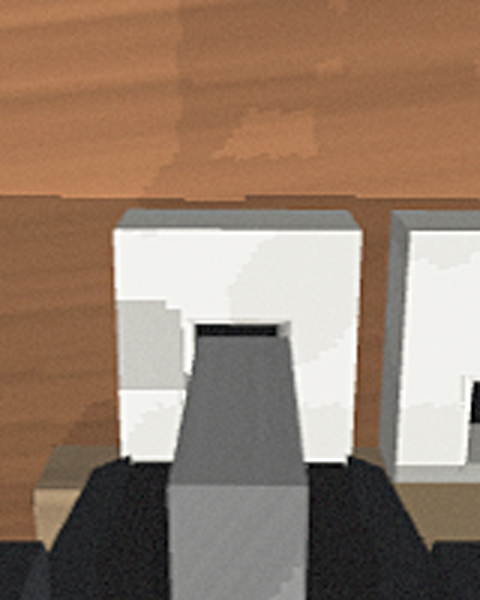

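The close view shows the dog's foot edge at crop (197–288, 338), and the hole's outer chamfer spans columns 187–293 with its far rim at row 321. The foot is nearly centred, so I compute the remaining offset.

Run:
```python
from h import *
ps=(np.array([.63092,-.01699,.10603]),R.from_euler("xyz",[-89.71,-.02,-96.05],degrees=True))
F=lambda a:np.array(a)/3+[180,80]
a=F([(187,321),(293,321),(115,229),(362,229),(197,338),(288,338),(170,485),(307,485)])
p=px2w("wrist",a[:4],[.03]*4,ps)
t=lambda P:((P-ps[0])@ps[1].as_matrix()).round(4)
print("rim/blk tool",t(p))
for zf in(.043,.046,.049):
    q=px2w("wrist",a[4:6],[zf]*2,ps); print(zf,t(q)[:,[0,2]],np.linalg.norm(q[0]-q[1]))
for d in (.013,.016): 
    q=px2w("wrist",a[6:],[ps[0][2]+d]*2,ps); print("top",d,t(q)[:,[0,2]],np.linalg.norm(q[0]-q[1]))
for i in range(6): camera("top"); print(r.state()["ee_pos"].round(4),r.state()["tcp_rot"].round(2))
```

```text
rim/blk tool [[-0.0119  0.0761  0.0113]
 [ 0.0146  0.0761  0.0113]
 [-0.0291  0.0762  0.0346]
 [ 0.0309  0.0762  0.0346]]
0.043 [[-0.0089  0.011 ]
 [ 0.0127  0.011 ]] 0.02156850411777228
0.046 [[-0.0088  0.012 ]
 [ 0.0125  0.012 ]] 0.02125970473125113
0.049 [[-0.0086  0.0129]
 [ 0.0123  0.013 ]] 0.02095090534472996
top 0.013 [[-0.01    0.0109]
 [ 0.0117  0.0109]] 0.021754895191985663
top 0.016 [[-0.0098  0.0124]
 [ 0.0115  0.0124]] 0.021266054071047983
[ 0.6312 -0.0166  0.1062] [-8.967e+01 -2.000e-02 -9.602e+01]
[ 0.631  -0.0165  0.106 ] [-8.969e+01 -2.000e-02 -9.601e+01]
[ 0.6309 -0.0163  0.1056] [-8.972e+01 -2.000e-02 -9.600e+01]
[ 0.6307 -0.0162  0.1053] [-8.975e+01 -1.000e-02 -9.599e+01]
[ 0.6304 -0.0161  0.105 ] [-8.978e+01 -1.000e-02 -9.599e+01]
[ 0.6303 -0.0161  0.1047] [-8.981e+01 -1.000e-02 -9.599e+01]
```

```bash
python3 -m crank '[[[0,0,-0.002],[0,0,0]],[[0,0.01,-0.002],[0,0,0]],[[0,0.02,-0.002],[0,0,0]],[[0,0.03,-0.002],[0,0,0]],[[0,0.036,-0.002],[0,0,0]]]'
python3 -m crank '[[[0,0,0],[0,0,0]],[[0,0,0],[0,0,0]],[[0,0,0],[0,0,0]],[[0,0,0],[0,0,0]],[[0,0,0],[0,0,0]]]'
python3 - <<'E'
from h import *
s=r.state();print(s["ee_pos"],s["tcp_rot"],s["force"],s["wrist_torque"])
E
```

```text
time_s: 7.8
ee_pos: [0.6284, -0.0157, 0.0852]
tcp_rot: [-90.0, 0.0, -96.0]
force: [-1.4, -0.2, 0.8]
finger_gap: 0.0221
time_s: 8.3
ee_pos: [0.6286, -0.0158, 0.0857]
tcp_rot: [-89.9, 0.0, -96.0]
force: [-2.5, 1.5, -1.9]
finger_gap: 0.0217
[ 0.62861076 -0.01577553  0.0857473 ] [-8.99188862e+01  1.12892239e-02 -9.59963146e+01] [-2.52108771  1.51128024 -1.91385572] [ 0.32743667  0.622029   -0.03106931]
```

```bash
python3 -m crank '[[[0,0.01,0],[0,0,0]],[[0,0.02,0],[0,0,0]],[[0,0.02,0],[0,0,0]],[[0,0.02,0],[0,0,0]]]'
python3 -m crank '[[[0,0.01,0],[0,0,0]],[[0,0.02,0],[0,0,0]],[[0,0.02,0],[0,0,0]],[[0,0.02,0],[0,0,0]]]'
python3 - <<'E'
from h import *
s=r.state();print(s["ee_pos"],s["tcp_rot"],s["force"],s["wrist_torque"])
im=camera("wrist"); cv2.imwrite("pics/w4.png",im[:,:,::-1])
cv2.imwrite("pics/w4b.png",cv2.resize(im[80:330,180:340,::-1],None,fx=3,fy=3,interpolation=cv2.INTER_CUBIC)[:600])
E
```

```text
time_s: 8.7
ee_pos: [0.6288, -0.0159, 0.0754]
tcp_rot: [-89.9, 0.0, -96.0]
force: [-2.1, 1.0, -2.9]
finger_gap: 0.022
time_s: 9.1
ee_pos: [0.6288, -0.016, 0.0655]
tcp_rot: [-89.9, -0.0, -96.0]
force: [-3.8, 0.1, -2.2]
finger_gap: 0.0217
[ 0.62880152 -0.01597923  0.06548804] [-8.99014426e+01 -9.57364281e-05 -9.60004316e+01] [-3.7720356   0.14394913 -2.23120017] [ 0.18588296  0.67197525 -0.09868633]
```

View pics/w4b.png

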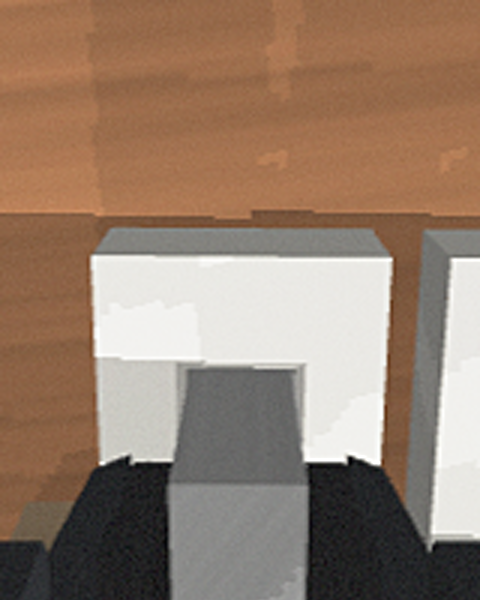

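The dog is in the hole, with chamfer showing evenly at crop columns 177 and 305. I'll press it to the bottom.

```bash
python3 -m crank '[[[0,0.006,0],[0,0,0]],[[0,0.012,0],[0,0,0]],[[0,0.012,0],[0,0,0]],[[0,0.012,0],[0,0,0]]]'
python3 -m crank '[[[0,0.004,0],[0,0,0]],[[0,0.004,0],[0,0,0]],[[0,0.004,0],[0,0,0]]]'
python3 -m crank '[[[0,0.004,0],[0,0,0]],[[0,0.004,0],[0,0,0]],[[0,0.004,0],[0,0,0]]]'
```

```text
time_s: 9.55
ee_pos: [0.6289, -0.016, 0.0599]
tcp_rot: [-89.9, -0.0, -96.0]
force: [-3.9, 1.4, -0.5]
finger_gap: 0.0219
time_s: 9.85
ee_pos: [0.6289, -0.016, 0.0583]
tcp_rot: [-89.9, -0.0, -96.0]
force: [-5.4, 0.7, 1.1]
finger_gap: 0.0217
time_s: 10.15
ee_pos: [0.6292, -0.0161, 0.0581]
tcp_rot: [-89.9, -0.0, -96.0]
force: [-11.3, 2.2, 14.4]
finger_gap: 0.0217
```

```bash
python3 -m crank '[[[0,-0.002,0],[0,0,0]],[[0,-0.002,0],[0,0,0]],[[0,-0.002,0],[0,0,0]],[[0,-0.002,0],[0,0,0]]]' 0.3 30
python3 -m crank '[[[0,-0.01,0],[0,0,0]],[[0,-0.06,0],[0,0,0]],[[0,-0.14,0],[0,0,0]],[[0,-0.22,0],[0,0,0]],[[0,-0.3,0],[0,0,0]]]'
python3 -m crank '[[[0,0,0],[0,0,0]],[[0,0,0],[0,0,0]],[[0,0,0],[0,0,0]]]'
python3 - <<'E'
from h import *
ps=pose(); print(ps[0],ps[1].as_euler("xyz",degrees=True))
im=camera("wrist"); cv2.imwrite("pics/w5.png",im[:,:,::-1])
cv2.imwrite("pics/w5b.png",cv2.resize(im[:,:,::-1],(800,600),interpolation=cv2.INTER_CUBIC))
go((.545,.25,.19),-93.5)
E
```

```text
time_s: 10.55
ee_pos: [0.6295, -0.0161, 0.0571]
tcp_rot: [-89.8, -0.0, -96.0]
force: [-1.0, 0.3, -0.4]
finger_gap: 0.0517
time_s: 11.05
ee_pos: [0.6286, -0.0159, 0.2087]
tcp_rot: [-89.9, 0.0, -96.0]
force: [1.3, -0.3, -0.1]
finger_gap: 0.0616
time_s: 11.35
ee_pos: [0.6278, -0.0158, 0.2055]
tcp_rot: [-90.0, 0.0, -96.0]
force: [-0.1, 0.1, 0.0]
finger_gap: 0.0617
[ 0.62780719 -0.01575507  0.20545661] [-9.00056076e+01  1.33863872e-02 -9.59983596e+01]
shift [-0.5112  0.0303 -0.2198] turn [ 0.0006 -0.0278 -0.0002]
```

View pics/w5b.png

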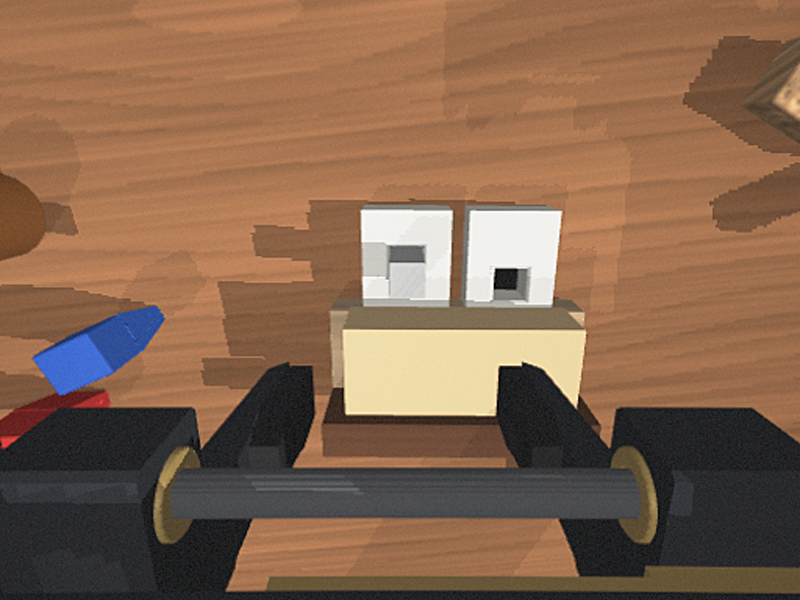

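The view shows the dog standing in the far hole, top face at (390–425, 262–297), and the blank's top far edge at row 328. Now I'll go to the wedge and measure the gap from this picture.

```bash
python3 -m crank '[[[-0.09,0.006,-0.04],[0,-0.014,0]],[[-0.18,0.012,-0.08],[0,-0.028,0]],[[-0.27,0.018,-0.12],[0,-0.028,0]],[[-0.36,0.024,-0.16],[0,-0.028,0]],[[-0.44,0.03,-0.19],[0,-0.028,0]]]'
python3 -m crank '[[[-0.071,0,-0.03],[0,0,0]],[[-0.071,0,-0.03],[0,0,0]],[[-0.071,0,-0.03],[0,0,0]],[[-0.071,0,-0.03],[0,0,0]],[[-0.071,0,-0.03],[0,0,0]]]'
python3 - <<'E'
from h import *
ps=pose(); print(ps[0],ps[1].as_euler("xyz",degrees=True))
im=camera("wrist"); cv2.imwrite("pics/w6.png",im[:,:,::-1])
cv2.imwrite("pics/w6b.png",cv2.resize(im[:,:,::-1],(800,600),interpolation=cv2.INTER_CUBIC))
q=(np.array([.62781,-.01576,.20546]),R.from_euler("xyz",[-90,0.01,-96.0],degrees=True)); k=1.5625
D=px2w("wrist",np.array([(390,262),(425,262),(425,297),(390,297),(344,328),(585,330),(584,415),(344,415)])/k,[.075]*8,q)
B=px2w("wrist",np.array([(361,208),(452,208),(467,209),(561,210)])/k,[.03]*4,q)
J=np.array([(70,66),(70,6),(70,-6),(70,-66)])/1e3
f=lambda p:np.c_[p[0]+np.cos(p[2])*J[:,0]-np.sin(p[2])*J[:,1],p[1]+np.sin(p[2])*J[:,0]+np.cos(p[2])*J[:,1]].ravel()-B[:,:2].ravel()
p=least_squares(f,[.59,-.05,-.1]).x; c,s=np.cos(p[2]),np.sin(p[2]); print("jig",p.round(4),np.degrees(p[2]))
X=(D[:,:2]-p[:2])@np.array([[c,-s],[s,c]]); print("dog/blank in jig mm",(X*1e3).round(1).tolist())
E
```

```text
time_s: 11.9
ee_pos: [0.555, 0.2147, 0.1897]
tcp_rot: [-90.1, -0.0, -93.5]
force: [0.9, -0.1, 0.1]
finger_gap: 0.0617
time_s: 12.4
ee_pos: [0.5449, 0.2477, 0.1912]
tcp_rot: [-89.9, -0.0, -93.6]
force: [-0.6, -0.7, 0.3]
finger_gap: 0.0617
[0.54487319 0.2477471  0.19123944] [-8.99027696e+01 -3.08885429e-02 -9.35856725e+01]
jig [ 0.593  -0.0487 -0.1145] -6.561824578534232
dog/blank in jig mm [[44.1, 44.9], [44.4, 24.4], [22.9, 23.9], [22.6, 44.9], [2.4, 73.0], [2.8, -74.5], [-56.1, -81.0], [-58.0, 74.6]]
```

View pics/w6b.png

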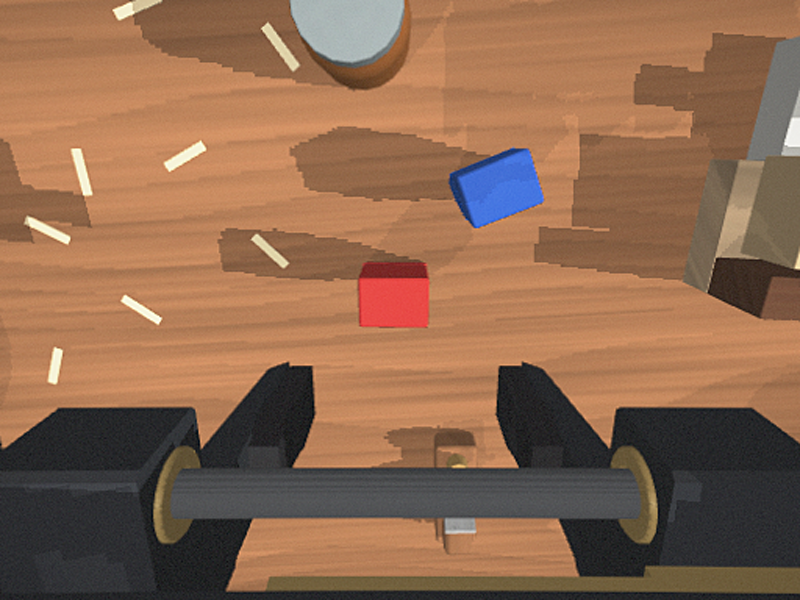

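The wedge's top face is at (359–428, 277–327), square to the tool. The blue look-alike's nearest corner is at (475,227). In the jig frame the dog's near face is at 22.8 mm and the blank's far face at about 2.6 mm, so the gap is about 20 mm.

Run:
```python
from h import *
k=1.5625; im=cv2.imread("pics/w6.png"); ps=(np.array([.54487,.24775,.19124]),R.from_euler("xyz",[-89.9,-.03,-93.586],degrees=True))
m=((im[:,:,2]>195)&(im[:,:,1]<90)).astype(np.uint8); c,_=cv2.findContours(m,0,2); c=max(c,key=cv2.contourArea); rc=cv2.minAreaRect(c); print(rc)
box=cv2.boxPoints(rc); W=px2w("wrist",np.r_[box,[rc[0]]],[.078]*5,ps); print(W.round(4)); print([np.linalg.norm(W[i]-W[i-1]).round(4) for i in range(1,4)])
b=px2w("wrist",np.array([(475,227),(545,185)])/k,[.078]*2,ps); print("blue rel tool",((b-W[4])@ps[1].as_matrix()).round(4))
d=W[1]-W[0]; print(np.degrees(np.arctan2(d[1],d[0])))
go((*W[4][:2],.047),-93.6)
```

```text
((252.0, 193.5), (31.0, 44.0), 90.0)
[[0.5548 0.2717 0.078 ]
 [0.5525 0.2336 0.078 ]
 [0.5238 0.235  0.078 ]
 [0.5262 0.2743 0.078 ]
 [0.5395 0.2536 0.078 ]]
[np.float64(0.0382), np.float64(0.0287), np.float64(0.0394)]
blue rel tool [[0.0439 0.0001 0.0426]
 [0.0795 0.0002 0.0646]]
-93.52442328556103
shift [-0.0111  0.2888 -0.0119] turn [-0.0012  0.0001  0.0003]
```

```bash
python3 -m crank '[[[-0.011,0.04,-0.012],[0,0,0]],[[-0.011,0.12,-0.012],[0,0,0]],[[-0.011,0.2,-0.012],[0,0,0]],[[-0.011,0.27,-0.012],[0,0,0]],[[-0.011,0.289,-0.012],[0,0,0]]]'
python3 -m crank '[[[0,0,0],[0,0,0]],[[0,0,0],[0,0,0]],[[0,0,0],[0,0,0]],[[0,0,0],[0,0,0]],[[0,0,0],[0,0,0]]]'
python3 -m crank '[[[0,0,0],[0,0,0]],[[0,0,0],[0,0,0]],[[0,0,0],[0,0,0]],[[0,0,0],[0,0,0]],[[0,0,0],[0,0,0]]]' 1 50
python3 -m crank '[[[0,0,0],[0,0,0]],[[0,0,0],[0,0,0]],[[0,0,0],[0,0,0]]]'
```

```text
time_s: 12.95
ee_pos: [0.5365, 0.2532, 0.043]
tcp_rot: [-90.3, -0.1, -93.6]
force: [0.3, -0.1, 0.2]
finger_gap: 0.0619
time_s: 13.45
ee_pos: [0.5399, 0.2552, 0.0485]
tcp_rot: [-89.7, 0.0, -93.5]
force: [-1.1, -0.4, -0.3]
finger_gap: 0.0617
time_s: 13.95
ee_pos: [0.5392, 0.255, 0.0473]
tcp_rot: [-89.9, -0.0, -93.5]
force: [-1.5, -1.1, 1.6]
finger_gap: 0.0394
time_s: 14.25
ee_pos: [0.5391, 0.2549, 0.0473]
tcp_rot: [-89.9, -0.0, -93.5]
force: [-0.4, -0.5, 1.6]
finger_gap: 0.0398
```

```bash
python3 -m crank '[[[0,-0.05,0],[0,0,0]],[[0,-0.12,0],[0,0,0]],[[0,-0.2,0],[0,0,0]],[[0,-0.27,0],[0,0,0]],[[0,-0.27,0],[0,0,0]]]'
python3 -m crank '[[[0,0,0],[0,0,0]],[[0,0,0],[0,0,0]]]'
python3 -c "
from h import *
go((.6091,-.0155,.18),-96.2)"
```

```text
time_s: 14.75
ee_pos: [0.542, 0.256, 0.1881]
tcp_rot: [-89.3, 0.2, -93.5]
force: [0.6, -0.4, -0.9]
finger_gap: 0.0394
time_s: 14.95
ee_pos: [0.5376, 0.2547, 0.1803]
tcp_rot: [-90.0, -0.1, -93.5]
force: [0.6, 0.5, -0.7]
finger_gap: 0.0394
shift [0.5307 0.001  0.1754] turn [0.0004 0.0303 0.0007]
```

```bash
python3 -m crank '[[[0.09,0,0.03],[0,0.03,0]],[[0.18,0,0.06],[0,0.03,0]],[[0.27,0,0.09],[0,0.03,0]],[[0.36,0,0.12],[0,0.03,0]],[[0.45,0,0.15],[0,0.03,0]]]'
python3 -m crank '[[[0.08,0,0.021],[0,0,0]],[[0.08,0,0.021],[0,0,0]],[[0.08,0,0.021],[0,0,0]],[[0.08,0,0.021],[0,0,0]],[[0.08,0,0.021],[0,0,0]]]'
python3 -m crank '[[[0,0,0],[0,0,0]],[[0,0,0],[0,0,0]],[[0,0,0],[0,0,0]],[[0,0,0],[0,0,0]],[[0,0,0],[0,0,0]]]'
python3 -c "
from h import *
go((.6091,-.0155,.132),-96.2)"
```

```text
time_s: 15.45
ee_pos: [0.599, 0.0242, 0.1801]
tcp_rot: [-90.1, 0.0, -96.2]
force: [0.7, -0.0, -0.6]
finger_gap: 0.0394
time_s: 15.95
ee_pos: [0.6056, -0.0135, 0.1817]
tcp_rot: [-89.9, 0.0, -96.1]
force: [-0.3, -0.7, -0.9]
finger_gap: 0.0397
time_s: 16.45
ee_pos: [0.6062, -0.0149, 0.1825]
tcp_rot: [-89.9, -0.0, -96.2]
force: [-0.1, 0.3, -0.5]
finger_gap: 0.0395
shift [0.0005 0.1011 0.0057] turn [-0.0016  0.0004  0.    ]
```

Next I lower the toe to just above the gap and look.

```bash
python3 -m crank '[[[0,0.025,0.0057],[0,0,0]],[[0,0.05,0.0057],[0,0,0]],[[0,0.08,0.0057],[0,0,0]],[[0,0.095,0.0057],[0,0,0]],[[0,0.098,0.0057],[0,0,0]]]'
python3 -m crank '[[[0,0,0],[0,0,0]],[[0,0,0],[0,0,0]],[[0,0,0],[0,0,0]],[[0,0,0],[0,0,0]],[[0,0,0],[0,0,0]]]'
python3 - <<'E'
from h import *
print(pose()[0])
a=camera("scene"); b=camera("wrist"); cv2.imwrite("pics/s7.png",a[:,:,::-1]); cv2.imwrite("pics/w7.png",b[:,:,::-1])
A=cv2.resize(a[140:260,175:295,::-1],(400,400),interpolation=cv2.INTER_CUBIC); B=cv2.resize(b[130:290,180:340,::-1],(400,400),interpolation=cv2.INTER_CUBIC)
cv2.imwrite("pics/sw7.png",np.hstack([A,B]))
E
```

```text
time_s: 16.95
ee_pos: [0.6078, -0.0151, 0.1311]
tcp_rot: [-90.1, 0.0, -96.2]
force: [-0.5, -0.5, -0.4]
finger_gap: 0.0396
time_s: 17.45
ee_pos: [0.6093, -0.0154, 0.1338]
tcp_rot: [-89.8, -0.0, -96.2]
force: [0.3, -0.1, -0.3]
finger_gap: 0.0399
[ 0.6093101  -0.01538448  0.13384213]
```

View pics/sw7.png

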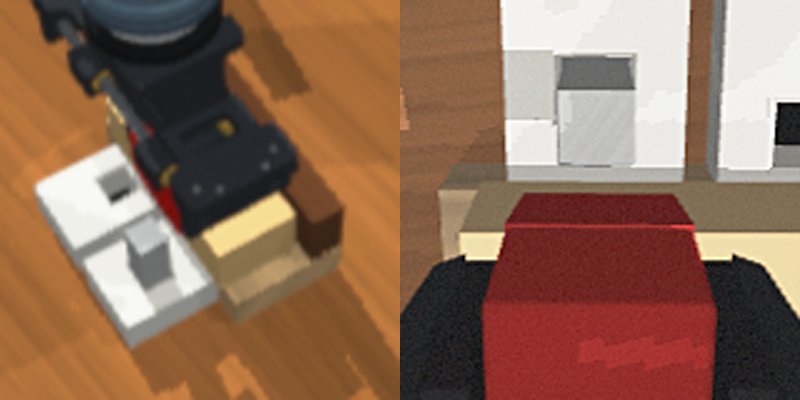

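The wrist half of the composite shows the wedge's toe edge at crop row 195, the dog's near top edge at row 165 and the blank's far top edge at row 232. The toe lies over the gap, and I'll check the numbers.

Run:
```python
from h import *
ps=(np.array([.6093,-.0154,.1338]),R.from_euler("xyz",[-89.8,0,-96.2],degrees=True))
F=lambda a:np.array(a)/2.5+[180,130]
t=lambda P:((P-ps[0])@ps[1].as_matrix()*1e3).round(1)[:,[0,2]]
print("toe far edge",[t(px2w("wrist",F([(120,195),(275,195)]),[z]*2,ps)).tolist() for z in(.085,.087,.089)])
print("dog near edge",t(px2w("wrist",F([(157,165),(235,165)]),[.075]*2,ps)))
print("blank far edge",t(px2w("wrist",F([(60,232),(320,232)]),[.075]*2,ps)))
```

```text
toe far edge [[[-20.3, 4.7], [21.5, 4.8]], [[-20.0, 5.5], [21.3, 5.5]], [[-19.8, 6.2], [21.0, 6.3]]]
dog near edge [[-10.7   9.9]
 [ 11.1  10. ]]
blank far edge [[-38.9 -10.4]
 [ 35.8 -10.3]]
```

The toe is centred: it spans -6.5 to 5.5 mm in a gap from -10.4 to 10.0. I'll lower it in steps and watch the force.

```bash
python3 -m crank '[[[0,0.015,0],[0,0,0]],[[0,0.03,-0.001],[0,0,0]],[[0,0.04,-0.001],[0,0,0]],[[0,0.046,-0.001],[0,0,0]],[[0,0.046,-0.001],[0,0,0]]]' - 60
python3 -m crank '[[[0,0.008,0],[0,0,0]],[[0,0.014,-0.001],[0,0,0]],[[0,0.014,-0.001],[0,0,0]],[[0,0.014,-0.001],[0,0,0]],[[0,0.014,-0.001],[0,0,0]]]'
python3 -m crank '[[[0,0.004,0],[0,0,0]],[[0,0.006,0],[0,0,0]],[[0,0.006,0],[0,0,0]],[[0,0.006,0],[0,0,0]]]'
```

```text
time_s: 18.05
ee_pos: [0.6082, -0.0152, 0.1096]
tcp_rot: [-89.9, 0.0, -96.2]
force: [0.2, -0.8, -0.7]
finger_gap: 0.0395
time_s: 18.55
ee_pos: [0.6082, -0.0153, 0.1036]
tcp_rot: [-89.9, 0.0, -96.2]
force: [0.3, -1.1, -0.7]
finger_gap: 0.0393
time_s: 18.95
ee_pos: [0.6083, -0.0153, 0.1005]
tcp_rot: [-89.9, 0.0, -96.2]
force: [0.2, 0.0, -0.7]
finger_gap: 0.0395
```

```bash
python3 -m crank '[[[0,0.004,0],[0,0,0]],[[0,0.004,0],[0,0,0]],[[0,0.004,0],[0,0,0]]]'
python3 -m crank '[[[0,0.004,0],[0,0,0]],[[0,0.004,0],[0,0,0]],[[0,0.004,0],[0,0,0]]]'
python3 -m crank '[[[0,0.004,0],[0,0,0]],[[0,0.004,0],[0,0,0]],[[0,0.004,0],[0,0,0]]]'
python3 -m crank '[[[0,0.004,0],[0,0,0]],[[0,0.004,0],[0,0,0]],[[0,0.004,0],[0,0,0]]]'
```

```text
time_s: 19.25
ee_pos: [0.608, -0.0152, 0.0983]
tcp_rot: [-89.9, 0.0, -96.2]
force: [0.9, -0.2, -1.6]
finger_gap: 0.0399
time_s: 19.55
ee_pos: [0.608, -0.0152, 0.0962]
tcp_rot: [-89.9, 0.0, -96.2]
force: [0.8, -0.0, -0.5]
finger_gap: 0.0394
time_s: 19.85
ee_pos: [0.6083, -0.0153, 0.0943]
tcp_rot: [-89.9, -0.0, -96.2]
force: [1.3, -0.5, -0.8]
finger_gap: 0.0394
time_s: 20.15
ee_pos: [0.6084, -0.0154, 0.0925]
tcp_rot: [-89.8, -0.0, -96.2]
force: [1.8, -0.1, -0.9]
finger_gap: 0.0394
```

```bash
python3 -m crank '[[[0,0.003,0],[0,0,0]],[[0,0.003,0],[0,0,0]],[[0,0.003,0],[0,0,0]]]'
python3 -m crank '[[[0,0.003,0],[0,0,0]],[[0,0.003,0],[0,0,0]],[[0,0.003,0],[0,0,0]]]'
python3 -m crank '[[[0,0.002,0],[0,0,0]],[[0,0.002,0],[0,0,0]],[[0,0.002,0],[0,0,0]]]'
```

```text
time_s: 20.45
ee_pos: [0.6084, -0.0154, 0.0911]
tcp_rot: [-89.8, -0.0, -96.2]
force: [2.0, -0.7, 1.6]
finger_gap: 0.0394
time_s: 20.75
ee_pos: [0.6084, -0.0154, 0.0897]
tcp_rot: [-89.8, -0.0, -96.2]
force: [1.5, -1.0, 3.4]
finger_gap: 0.0398
time_s: 21.05
ee_pos: [0.6085, -0.0153, 0.089]
tcp_rot: [-89.8, -0.0, -96.2]
force: [0.7, -0.2, 5.8]
finger_gap: 0.0394
```

```bash
python3 -m crank '[[[0,0.003,0],[0,0,0]],[[0,0.003,0],[0,0,0]],[[0,0.003,0],[0,0,0]]]'
python3 -m crank '[[[0,0.003,0],[0,0,0]],[[0,0.003,0],[0,0,0]],[[0,0.003,0],[0,0,0]]]'
python3 -m crank '[[[0,0.003,0],[0,0,0]],[[0,0.003,0],[0,0,0]],[[0,0.003,0],[0,0,0]]]'
```

```text
time_s: 21.35
ee_pos: [0.6087, -0.0153, 0.0881]
tcp_rot: [-89.8, -0.0, -96.2]
force: [-1.1, 0.5, 9.0]
finger_gap: 0.0396
time_s: 21.65
ee_pos: [0.6088, -0.0153, 0.0874]
tcp_rot: [-89.8, -0.0, -96.2]
force: [-2.7, 0.1, 15.4]
finger_gap: 0.0395
time_s: 21.95
ee_pos: [0.609, -0.0153, 0.0868]
tcp_rot: [-89.8, -0.0, -96.2]
force: [-5.7, 1.1, 20.1]
finger_gap: 0.0393
```

```bash
python3 -m crank '[[[0,0.002,-0.001],[0,0,0]],[[0,0.002,-0.001],[0,0,0]],[[0,0.002,-0.001],[0,0,0]]]'
python3 -m crank '[[[0,0.001,-0.001],[0,0,0]],[[0,0.001,-0.001],[0,0,0]],[[0,0.001,-0.001],[0,0,0]],[[0,0.001,-0.001],[0,0,0]]]'
python3 - <<'E'
from h import *
print(pose()[0])
a=camera("top"); b=camera("wrist"); c=camera("scene"); cv2.imwrite("pics/t8.png",a[:,:,::-1]); cv2.imwrite("pics/w8.png",b[:,:,::-1]); cv2.imwrite("pics/s8.png",c[:,:,::-1])
C=cv2.resize(c[160:240,190:270,::-1],(400,400),interpolation=cv2.INTER_CUBIC); B=cv2.resize(b[170:300,190:320,::-1],(400,400),interpolation=cv2.INTER_CUBIC)
cv2.imwrite("pics/x8.png",np.hstack([C,B]))
E
```

```text
time_s: 22.25
ee_pos: [0.609, -0.0153, 0.0866]
tcp_rot: [-89.7, -0.0, -96.2]
force: [-6.8, 1.0, 24.3]
finger_gap: 0.0395
time_s: 22.65
ee_pos: [0.609, -0.0153, 0.0866]
tcp_rot: [-89.6, -0.0, -96.2]
force: [-6.4, 2.0, 25.7]
finger_gap: 0.0395
[ 0.60897482 -0.01528682  0.08662549]
```

View pics/x8.png

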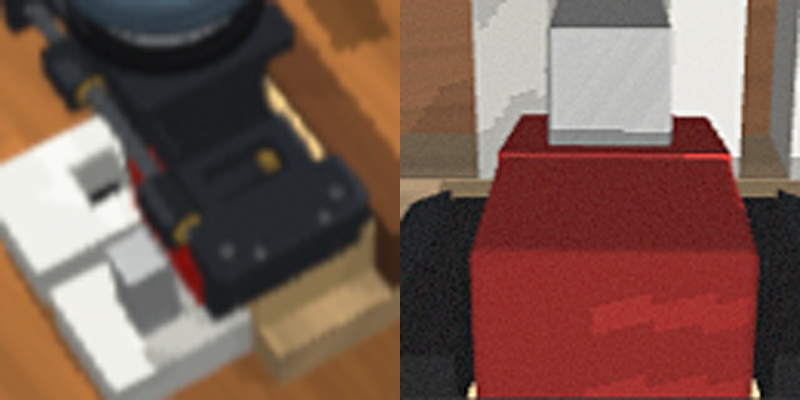

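The view shows the wedge down between dog and blank. The dog's near top edge meets the taper at about row 145, and the fingers sit above the blank. I'll check flushness by finding the blank's far top edge on both sides and the jig block's corners.

Run:
```python
from h import *
im=cv2.imread("pics/w8.png").astype(int)
ps=pose(); print(ps[0],ps[1].as_euler("xyz",degrees=True))
for u in (140,160,175,320,340,360,372): 
    col=im[190:300,u-2:u+3].mean(1).sum(1); d=np.diff(col); i=np.argsort(-abs(d))[:4]; print(u,[(int(x)+190,int(d[x])) for x in sorted(i)])
for u in (245,255,265): 
    col=im[170:235,u-1:u+2].mean(1).sum(1); d=np.diff(col); i=np.argsort(-abs(d))[:4]; print("dog",u,[(int(x)+170,int(d[x])) for x in sorted(i)])
for v in (95,110,130): print(v,im[v,190:360].sum(1)[::5].tolist())
```

```text
[ 0.60896095 -0.015286    0.08662755] [-8.96450907e+01 -2.22014127e-02 -9.61542310e+01]
140 [(226, -18), (259, -104), (260, -89), (281, 15)]
160 [(259, -107), (260, -65), (285, 103), (286, 56)]
175 [(259, -25), (261, -29), (263, -35), (298, 44)]
320 [(220, -209), (227, -79), (228, -156), (233, -125)]
340 [(223, -202), (227, -85), (228, -60), (229, -81)]
360 [(204, 271), (217, 238), (223, -191), (228, -127)]
372 [(217, 249), (224, -182), (228, -163), (260, -108)]
dog 245 [(178, 274), (211, -201), (216, -249), (219, 97)]
dog 255 [(178, 276), (211, -200), (216, -199), (217, -105)]
dog 265 [(178, 277), (212, -205), (216, -205), (219, 110)]
95 [362, 361, 362, 364, 374, 353, 365, 352, 332, 335, 346, 343, 353, 362, 353, 358, 351, 352, 361, 355, 354, 347, 360, 369, 366, 357, 364, 367, 370, 370, 354, 358, 357, 370]
110 [391, 381, 394, 389, 395, 386, 387, 368, 366, 366, 369, 360, 367, 367, 384, 365, 362, 370, 374, 378, 366, 363, 370, 359, 367, 365, 356, 354, 353, 350, 357, 354, 371, 365]
130 [296, 298, 309, 308, 264, 703, 705, 699, 704, 705, 701, 704, 708, 704, 705, 705, 701, 702, 706, 701, 708, 703, 702, 235, 282, 333, 340, 704, 706, 703, 708, 705, 705, 703]
```

Run:
```python
from h import *
A=cv2.imread("pics/top0.png").astype(int); B=cv2.imread("pics/t8.png").astype(int)
for u in range(292,312,3):
    print(u,"before",A[160:204:1,u].sum(1)[::2].tolist()); print(u,"after ",B[160:204,u].sum(1)[::2].tolist())
ps=pose(); q=px2w("wrist",np.array([(72,250),(357,250)])/3.0769+[190,170],[ps[0][2]+.031]*2,ps); print("wedge top width at TCP+31mm",np.linalg.norm(q[0]-q[1]),r.state()["force"])
```

```text
292 before [734, 543, 357, 247, 578, 641, 646, 644, 637, 642, 644, 645, 640, 641, 642, 640, 642, 492, 304, 285, 284, 283]
292 after  [389, 413, 425, 443, 454, 458, 461, 466, 469, 480, 480, 486, 480, 488, 484, 482, 469, 454, 442, 410, 403, 389]
295 before [735, 586, 412, 374, 553, 638, 636, 644, 642, 643, 640, 644, 642, 645, 641, 643, 644, 481, 287, 278, 283, 284]
295 after  [429, 443, 444, 448, 454, 451, 463, 470, 473, 477, 481, 480, 480, 482, 486, 478, 479, 467, 455, 445, 428, 403]
298 before [741, 735, 727, 710, 680, 644, 643, 639, 641, 640, 643, 641, 642, 642, 647, 642, 641, 510, 298, 285, 274, 287]
298 after  [435, 439, 439, 447, 452, 462, 461, 465, 470, 469, 479, 479, 485, 481, 480, 476, 467, 464, 455, 452, 446, 437]
301 before [740, 740, 737, 717, 679, 644, 640, 641, 640, 640, 641, 640, 638, 641, 638, 641, 645, 576, 323, 276, 276, 293]
301 after  [433, 434, 439, 447, 450, 448, 463, 456, 469, 475, 473, 481, 482, 483, 496, 510, 529, 548, 460, 333, 291, 278]
304 before [607, 600, 581, 526, 533, 636, 643, 642, 642, 642, 641, 639, 637, 639, 644, 642, 640, 622, 335, 275, 273, 279]
304 after  [429, 436, 435, 442, 451, 463, 481, 496, 520, 534, 554, 573, 612, 626, 635, 635, 642, 639, 479, 276, 269, 265]
307 before [394, 405, 402, 398, 416, 615, 638, 635, 640, 639, 636, 641, 637, 637, 630, 632, 628, 608, 391, 276, 278, 279]
307 after  [370, 342, 333, 289, 346, 451, 632, 645, 640, 642, 636, 635, 643, 638, 637, 637, 633, 632, 488, 279, 259, 267]
310 before [408, 421, 410, 403, 384, 456, 464, 440, 544, 528, 507, 519, 529, 553, 555, 561, 555, 549, 441, 279, 276, 275]
310 after  [293, 309, 357, 393, 394, 423, 488, 495, 572, 578, 551, 537, 572, 581, 591, 592, 595, 583, 469, 276, 261, 265]
wedge top width at TCP+31mm 0.03855598988383055 [-5.4685917   2.01963367 26.53325497]
```

Run:
```python
from h import *
P=px2w("top",[(307,168.9),(307,170.3)],[.075]*2)
for j in((.5918,-.0491,-.1002),(.593,-.0487,-.1145)):
    c,s=np.cos(j[2]),np.sin(j[2]); print(((P[:,:2]-j[:2])@np.array([[c,-s],[s,c]])*1e3).round(1).tolist())
s=r.state(); print(s["time_s"],s["ee_pos"],s["force"],s["finger_gap"])
```

```text
[[3.3, -66.9], [0.0, -67.1]]
[[3.1, -67.4], [-0.2, -67.6]]
22.8 [ 0.60896095 -0.015286    0.08662755] [-5.4685917   2.01963367 26.53325497] 0.03948816128870659
```

```bash
python3 -c "
from plant import r
print(r.close_job())"
```

```text
the job is handed in; nothing more can be done
None
```

I plugged the small steel dog into the hole farther from the fence, let go of it, and pressed the red wedge down between dog and blank. I handed the job in at 22.8 s with the gripper still holding the wedge and pushing down with about 26 N, a little over the 20 N asked.

- **Dog:** it went down until it bottomed, with about 14 N upward on the tool. The wrist picture after release showed it standing square in the far hole, its near face at 23 mm in the jig's frame, as it should be.
- **Wedge:** it stopped sinking as the force rose from 24 to 26 N, and it did not slip in the grip. The fingertips ended about 11 mm above the tops of blank and dog.
- **Blank:** at its end away from the wedge, the far edge moved from +3.3 mm to 0.0 ± 0.2 mm from the flush position. I could not see the other end because the gripper hid it.

Two checks were less clean:
- **Wedge depth:** the wedge went some 9 mm deeper than a 23 mm gap predicts. Its thin end is about 10 mm above the bed, near the low end of the 8 to 20 mm range. My guess is that the dog leans a little in its hole, perhaps with some height-measurement error as well.
- **Sideways force:** about 5 N toward the fence remained on the gripper.

The jar, cork block and plane were not touched.

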